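Scan the tag of the right parts cabinet

TASK

Take the handheld scanner out of its fork stand and scan the tag on top of the small-parts cabinet that has two wide drawers (not the one with nine small drawers): point the scanner's nose squarely at the middle of the tag, window about 90 mm from it, and hold it still for a full second. Then lower the scanner back into the fork, hanging as it was with its nose the same way, and let go; do not drop it, do not let it or the gripper bump the cabinets or tags, and leave the other things on the bench where they are.

Things in the scene. Friction and masses are not known exactly. Their poses are not given: they have to be found in the camera images.
- scanner: pistol-grip scanner, 0.2 kg. Grey head 120 long (x) x 48 wide (y) x 42 mm tall (z), dark nose (54 mm wide) at its +x end; origin at the centre of the head, z up. Handle 36 x 26 mm below it, centred 24 mm behind the origin, to 100 mm below it. In the stand the head is level, origin 136 mm above the bench; grasp it across its 48 mm width from above, pads at the origin or a little higher
- window (a point): centre of the scanning window on the scanner's nose, 62 mm ahead of the scanner's origin along its x and 2 mm up; it looks along the scanner's +x
- spot (a point): point in the air 90 mm straight in front of the window (152 mm ahead of the scanner's origin): where the beam should meet the tag
- stand: fixed steel fork stand: base 130 x 100 x 10 mm (origin under its centre), post at +46 mm x, and two flat prongs 12 mm wide, 32 mm apart inside, from the post back to x = -46 mm, tops 115 mm above the bench. The head rests on the prongs, handle between them (3 mm play each side): scanner origin at x 0, y 0, z 136 mm of the stand, nose to the stand's +x, directly over the post
- wide_cab: fixed grey steel small-parts cabinet on the bench, 100 deep x 110 wide x 100 mm tall, origin at the centre of its underside, front facing its own -x (roughly the robot); front of two wide drawers, one above the other. This is the one to scan
- wide_cab_tag: aluminium tag plate 78 wide x 56 tall x 4 mm on top of the cabinet with two wide drawers, leaning back 0.35 rad (20 degrees), with a white label 68 x 44 mm of dark upright bars. Origin: centre of the label face, 131 mm above the bench, 35 mm ahead of the cabinet's centre. +x points into the face (a squarely aimed scanner has the same x axis), y across the label, z up along it
- small_cab: fixed grey steel small-parts cabinet on the bench, 100 deep x 110 wide x 100 mm tall, origin at the centre of its underside, front facing its own -x (roughly the robot); front of nine small drawers, three by three. Not to be scanned
- small_cab_tag: aluminium tag plate 78 wide x 56 tall x 4 mm on top of the cabinet with nine small drawers, leaning back 0.35 rad (20 degrees), with a white label 68 x 44 mm of dark upright bars. Origin: centre of the label face, 131 mm above the bench, 35 mm ahead of the cabinet's centre. +x points into the face (a squarely aimed scanner has the same x axis), y across the label, z up along it
- saw_front (a point): fixed point: the near edge of the raised head of the mitre saw, a wall 60 mm thick (y) that stands from here away from the robot, 170 to 490 mm above the bench; its turntable handle (75 mm high) reaches 110 mm nearer. Keep gripper and wrist on the robot's side or to the left of it
- wax_tin: round tin, 74 mm across and 36 mm tall, loose on the bench; origin under its centre; bystander
- sanding_block: brown sanding block 64 x 114 x 30 mm, loose on the bench; origin under its centre; bystander
- offcut: wooden block 60 x 90 x 34 mm, loose on the bench; origin under its centre; bystander

How it is judged:
By the outcome, as a careful person would: the job done as asked, in the order asked, and still so for the second after the job is handed in, with the robot touching nothing.
It also fails if it takes over 54 s, if anything falls off the work surface, if the arm or the gripper's body presses on something with over 40 N, if the wrist force passes 120 N, or if a joint passes its speed limit or range.

ROBOT

A 6-joint arm with a two-finger parallel gripper is mounted at the origin on a cart in front of the work surface, level with it; the furniture and walls round the work are solid. World frame = base frame: x ahead of the robot, y to its left, z up, the work surface at z = 0. Lengths are in mm, angles in rad, forces in N, time in s.
With the tool pointing down it reaches from about 375 to 900 mm from the base axis. Payload 3.1 kg.
Tool frame: the origin (TCP) lies on the centre line of the jaws, within the pads' length; the fingertips stand 17 mm ahead of it and the grasp point (between the pads) lies 2 mm behind it; z points along the fingers, y is the line along which they close (so a half turn about z gives the same grasp; the last joint's range is limited). The gripper opens to 87 mm and grips with 3 to 60 N. Pads are 19 mm wide; open, the fingers measure 117 mm over their backs; the gripper's body (75 mm by 190 mm) begins 51 mm behind the grasp point.
Start: joints at [1.081, 0.527, 1.433, -0, 1.181, -0.178], TCP at [191.097, 595.045, 239.548] pointing down, gripper open.
Joint ranges: [-3.08, 3.08], [-0.75, 2.2], [0.22, 2.44], [-1.43, 4.57], [0, 2.65], [-2.85, 2.85]. Speed limits (rad/s): [2.79, 2.79, 3.14, 3.14, 3.14, 3.14].

INTERFACE

Orientations are given as a unit quaternion [w, x, y, z].
In Python, from station import manip, eyes, workorder gives the robot as it stands (manip), with the cameras (eyes) and the job (workorder).
- The arm moves only by the shell command python3 drive.py [OPENING] [FORCE], which reads ROWS from standard input. ROWS is a JSON list of rows, 1 to 20 of them, each of 6 numbers: dx, dy, dz in units of 25 mm, then a rotation vector rx, ry, rz in rad; each row shifts and turns the commanded pose from where the row before left it, along the tool's axes as they then stand; what a row does not reach is not made up. A row lasts 1/12 s, in which the tool goes at most 41.7 mm and 0.125 rad, less where a joint would pass 70% of its speed; a pose out of reach is approached as far as the arm can. OPENING is the finger opening in mm, set as the command begins (- or left out keeps the last). The fingers move at their own pace and stop on an object; FORCE is the grip in N (left out, the last holds). Time passes only in rows, so rows that do not move let the fingers close. It prints the time, the measured TCP pose, the force, the opening and the grip force at its end. Input that does not fit is refused with a message, and nothing moves.
- manip.get_obs(): the state, without advancing time (a new reading comes with each control period).
- eyes.get_image(name): name is "side" or "top"; returns the picture (480x640x3 uint8, blue, green, red); there is no depth.
- eyes.get_calibration(name): a dict with "fov_y" (degrees; the focal length in pixels is half the picture's height over the tangent of half this angle, whatever the lens; pixels are square), "cx", "cy" (the principal point, pixels), "rvec" (rotation vector, rad) and "tvec" (3), from world to camera coordinates, as OpenCV has them. Camera axes: x right, y down, z forward; pixel columns grow to the right and rows downward; lengths in mm; the calibration is good to about 2 mm. A picture is of the moment at which its call begins. get_calibration takes no time and is no camera call.
- workorder.finish_job(): hands the job in; it is judged then, once.
The state is a dict: "clock": time; "q": joint angles; "joint_vel": joint speeds; "joint_torque": joint torques, N m; "eef_pos": TCP position; "orientation": TCP orientation; "ft_force": force on the tool from outside, world axes, zero at the start; "ft_torque": the same for the moment, N m; "width": finger opening in mm; "grasp_force": force on a finger pad.
Only numpy, scipy, OpenCV 4.12 (cv2) and the standard library are available. Lean on these libraries where they do the work, as an engineer would, in place of code of your own. Each camera call takes 0.05 s, during which the arm holds its last target. There are 200 camera calls.

## Working session

There is one attempt and no reset: what is moved stays moved. The work goes in short steps, Python scripts to look and compute and a shell command to move; the robot and the scene stay as the last step left them, time stands still between calls to the robot, and variables do not carry over. Pictures are saved under pics/ and viewed, at most 10 in all, crops included, and the job is handed in when it is done.

```bash
ls; mkdir -p pics
python3 - <<'E'
from station import manip, eyes, workorder
import cv2
for n in("side","top"):
    cv2.imwrite(f"pics/{n}0.png",eyes.get_image(n)); print(n,eyes.get_calibration(n))
o=manip.get_obs();print(o)
E
```

```text
drive.py
pics
station.py
side {'fov_y': 55.43020279287296, 'cx': 319.9564005591429, 'cy': 238.06612485841757, 'rvec': array([ 0.71514704,  2.51677189, -1.28738168]), 'tvec': array([ 436.28815798,  -41.49350922, 1655.43442415])}
top {'fov_y': 56.73070727961385, 'cx': 327.4027409364421, 'cy': 238.19746641576452, 'rvec': array([ 2.13787831, -2.14130877,  0.12333743]), 'tvec': array([  66.27814015,  548.06491639, 1381.14892331])}
{'clock': 0.1, 'q': array([ 1.08153525e+00,  5.28389195e-01,  1.43377274e+00, -3.55644557e-05,
        1.18140808e+00, -1.78483698e-01]), 'joint_vel': array([ 0.00084657, -0.00078172, -0.00303464,  0.00022852,  0.00120634,
       -0.00064769]), 'joint_torque': array([-9.66693078e-04, -4.40987849e+01, -1.77148139e+01,  6.34421431e-02,
        5.34038676e-02, -3.02278829e-05]), 'eef_pos': array([190.79460169, 594.50371209, 238.66009109]), 'orientation': array([-3.08457477e-04,  1.54757357e-01,  9.87952014e-01, -9.39472672e-04]), 'ft_force': array([-0.20368699,  0.48383336, -0.47173124]), 'ft_torque': array([ 0.00610597,  0.008469  , -0.00690743]), 'grasp_force': 0.0, 'width': 87.23842127585577}
```

View pics/side0.png

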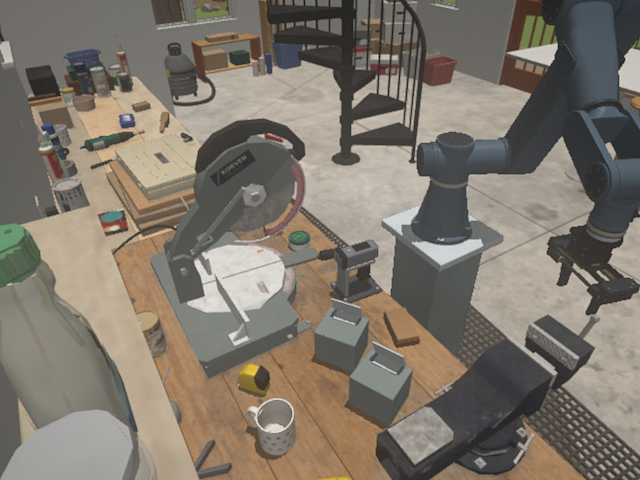

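View pics/top0.png

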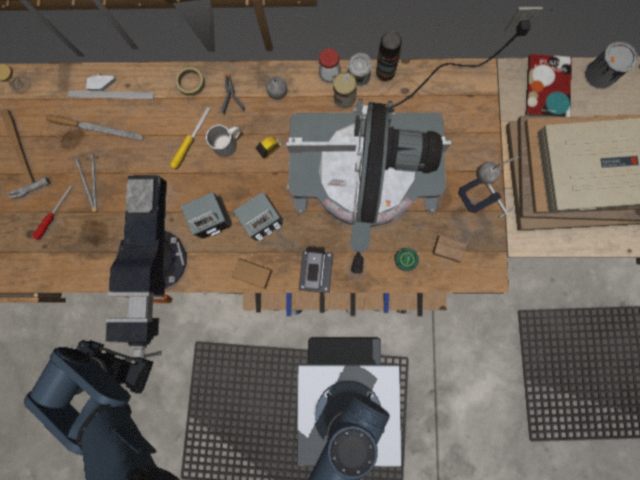

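Run:
```python
import cv2,numpy as np
a=cv2.imread("pics/top0.png")[180:305,170:345]; b=cv2.imread("pics/side0.png")[225:425,300:440]
cv2.imwrite("pics/c1.png",cv2.resize(a,None,fx=4.5,fy=4.5,interpolation=2))
cv2.imwrite("pics/c2.png",cv2.resize(b,None,fx=3,fy=3,interpolation=2))
```

```text
(no output)
```

View pics/c1.png

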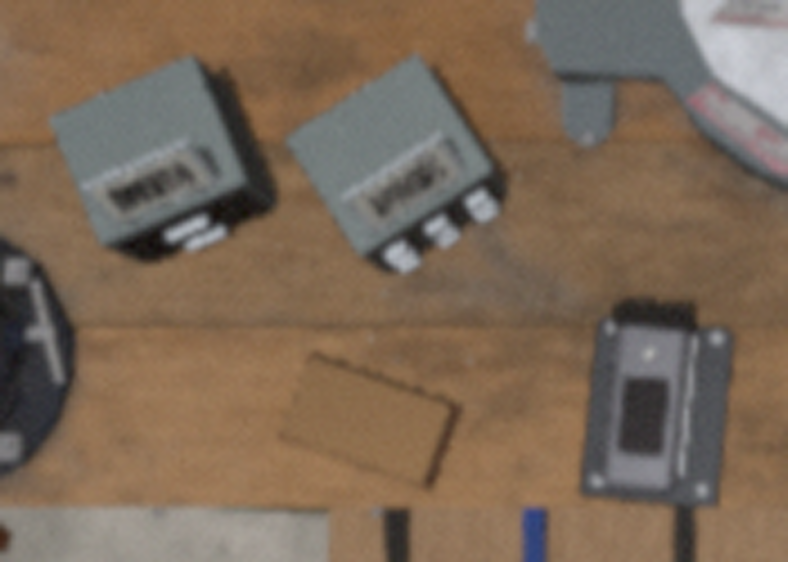

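View pics/c2.png

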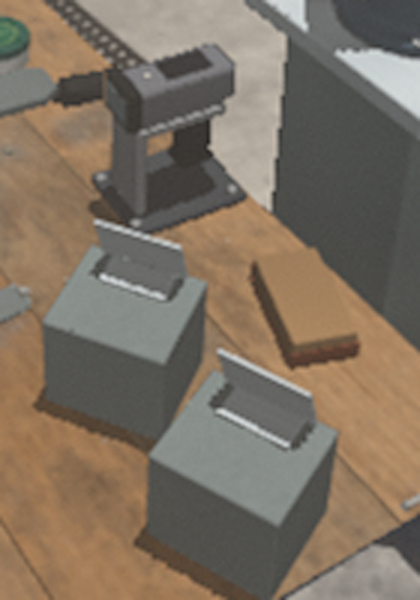

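```bash
cat > h.py <<'E'
import cv2,numpy as np
from station import manip, eyes, workorder
def cal(n):
    c=eyes.get_calibration(n);f=240/np.tan(np.radians(c["fov_y"])/2)
    return np.array([[f,0,c["cx"]],[0,f,c["cy"]],[0,0,1]]),cv2.Rodrigues(c["rvec"])[0],c["tvec"]
def ray(n,p):
    K,R,t=cal(n);p=np.atleast_2d(p).astype(float)
    d=(R.T@np.linalg.inv(K)@np.c_[p,np.ones(len(p))].T).T
    return -R.T@t,d/np.linalg.norm(d,axis=1)[:,None]
def plane(n,p,z):
    c,d=ray(n,p);return c+d*((z-c[2])/d[:,2])[:,None]
def proj(n,P):
    K,R,t=cal(n);q=(K@(R@np.atleast_2d(P).T+t[:,None])).T;return q[:,:2]/q[:,2:]
def tri(pt,ps):
    out=[]
    for a,b in zip(np.atleast_2d(pt),np.atleast_2d(ps)):
        c1,d1=ray("top",a);c2,d2=ray("side",b);d1=d1[0];d2=d2[0]
        s=np.linalg.lstsq(np.c_[d1,-d2],c2-c1,rcond=None)[0]
        A=c1+s[0]*d1;B=c2+s[1]*d2;out.append(np.r_[(A+B)/2,np.linalg.norm(A-B)])
    return np.array(out)
t=lambda L:(np.array(L,float)+.5)/4.5-.5+[170,180]
s=lambda L:(np.array(L,float)+.5)/3-.5+[300,225]
E
python3 - <<'E'
from h import *
np.set_printoptions(precision=1,suppress=True)
print(ray("top",[[0,0]])[0],ray("side",[[0,0]])[0])
print("base",plane("top",t([[603,318],[733,330],[722,505],[582,497]]),10))
print("head",plane("top",t([[613,305],[696,305],[674,490],[605,487]]),157))
print("wide top",plane("top",t([[52,122],[195,58],[245,185],[107,248]]),100))
print("label",plane("top",t([[102,193],[195,150],[210,178],[120,217]]),131))
# triangulate: wide cab back-left, back-right, front-right tops ; head rear near corner; 
print("tri wide BL BR",tri(t([[52,122],[195,58]]),s([[278,525],[150,460]])))
print("tri head rear left/right, front",tri(t([[605,487],[674,490]]),s([[233,70],[207,45]])))
im=cv2.imread("pics/top0.png");h=cv2.cvtColor(im,cv2.COLOR_BGR2HSV)
for n,(x,y) in dict(top=(206,200),head=(310,256),base=(303,285),wood=(240,240),front=(200,232),side=(229,218),nose=(316,249)).items(): print(n,im[y,x],h[y,x])
E
```

```text
[ 353.4   33.7 1444.4] [1060.2  949.9  951.9]
base [[512.7 143.4  10. ]
 [503.8  49.5  10. ]
 [378.6  57.5  10. ]
 [384.3 157.5  10. ]]
head [[504.9 125.7 157. ]
 [504.7  71.8 157. ]
 [385.5  85.8 157. ]
 [387.5 130.1 157. ]]
wide top [[639.9 518.6 100. ]
 [684.6 420.8 100. ]
 [595.1 383.2 100. ]
 [551.8 476.7 100. ]]
label [[584.5 471.4 131. ]
 [613.6 409.7 131. ]
 [594.4 398.9 131. ]
 [568.1 458.6 131. ]]
tri wide BL BR [[641.1 520.5  94.6   0.1]
 [686.2 423.8  91.    1.4]]
tri head rear left/right, front [[389.  129.9 146.6   3.2]
 [387.2  85.1 148.1   3.5]]
top [121 122 112] [ 87  21 122]
head [131 122 125] [130  18 131]
base [102  98  98] [120  10 102]
wood [ 79 105 132] [ 15 102 132]
front [44 46 47] [20 16 47]
side [43 56 65] [18 86 65]
nose [36 39 41] [18 31 41]
```

Run:
```python
from h import *
np.set_printoptions(precision=1,suppress=True)
im=cv2.imread("pics/top0.png");S=8
def up(x0,y0,x1,y1): return cv2.resize(im[y0:y1,x0:x1],None,fx=S,fy=S,interpolation=cv2.INTER_CUBIC)
def quad(m,o,z,name):
    m=cv2.morphologyEx(m.astype(np.uint8),cv2.MORPH_CLOSE,np.ones((25,25)));m=cv2.morphologyEx(m,cv2.MORPH_OPEN,np.ones((25,25)))
    c=max(cv2.findContours(m,0,2)[0],key=cv2.contourArea)[:,0]
    P=plane("top",(c+.5)/S-.5+o,z)[:,:2].astype(np.float32)
    r=cv2.minAreaRect(P);print(name,r);M=cv2.moments(P);print(" moment",M["m10"]/M["m00"],M["m01"]/M["m00"],abs(M["m00"]))
h=lambda a:cv2.cvtColor(a,cv2.COLOR_BGR2HSV)
a=up(175,185,232,245);H=h(a);quad((H[...,0]>40)&(H[...,2]>85)&(H[...,1]<60),[175,185],100,"widetop")
a=up(232,185,284,245);H=h(a);quad((H[...,0]>40)&(H[...,2]>85)&(H[...,1]<60),[232,185],100,"smalltop")
a=up(290,240,340,300);H=h(a)
quad((H[...,1]<60),[290,240],10,"base")
v=a.max(2);cv2.imwrite("pics/c3.png",np.hstack([a,cv2.cvtColor(((H[...,1]<60)*255).astype(np.uint8),8)])[:, :800])
quad((H[...,2]>112)&(H[...,1]<60),[290,240],157,"head")
```

```text
widetop ((606.9484252929688, 445.3402099609375), (125.93276977539062, 108.16911315917969), 23.930316925048828)
 moment 619.2278374332245 448.2299953788512 9403.73086886108
smalltop ((605.2474365234375, 276.66546630859375), (124.5498046875, 108.77337646484375), 32.917442321777344)
 moment 609.8211713715219 279.76150056716006 11616.3742578635
base ((439.323974609375, 104.62626647949219), (99.003662109375, 166.49269104003906), 84.90086364746094)
 moment 447.24860317459223 103.96315912592976 13355.009194901795
head ((437.78314208984375, 99.43080139160156), (50.262935638427734, 99.8091812133789), 84.5498275756836)
 moment 441.2391878758456 95.71709426172886 2839.199240401038
```

View pics/c3.png

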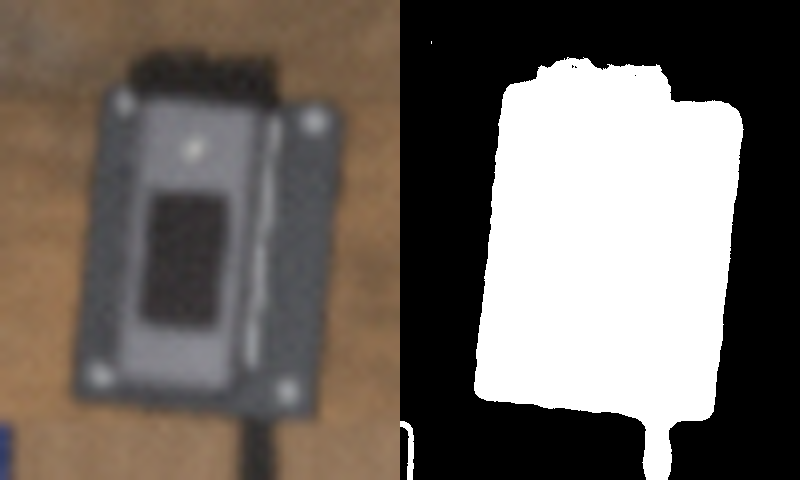

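Run:
```python
from h import *
np.set_printoptions(precision=1,suppress=True)
u=lambda L:(np.array(L,float)+.5)/8-.5+[290,240]
b=plane("top",u([[124,101],[314,121],[288,391],[100,375]]),12);print("bolts",b,b.mean(0))
L=plane("top",u([[148,98],[255,104]]),157);R=plane("top",u([[117,385],[231,389]]),157);print("head",L,R)
w=plane("top",t([[52,122],[195,58],[245,185],[107,248]]),100);print("wide c",w.mean(0))
print("label",np.r_[plane("top",t([[102,193],[195,150]]),151.7),plane("top",t([[210,178],[120,217]]),110.3)])
print("plate top",plane("top",t([[83,187],[188,138]]),157),tri(t([[83,187],[188,138]]),s([[313,393],[220,350]])))
print("saw",plane("top",[[360,224],[390,224]],170),plane("top",[[360,224],[390,224]],490))
def draw(im,n,T,yaw,box,z0,z1,k,o):
    c,s_=np.cos(yaw),np.sin(yaw);(x0,x1),(y0,y1)=box
    P=[[T[0]+c*x-s_*y,T[1]+s_*x+c*y,z] for z in(z0,z1) for x,y in((x0,y0),(x1,y0),(x1,y1),(x0,y1))]
    p=((proj(n,P)-o+.5)*k-.5).round().astype(int)
    for q in p: cv2.circle(im,tuple(map(int,q)),3,(0,0,255),1)
im=cv2.imread("pics/side0.png")[225:425,300:440];k=4
im=cv2.resize(im,None,fx=k,fy=k,interpolation=2)[:600]
draw(im,"side",(444,103.5),np.radians(-5),((-60,60),(-24,24)),115,157,k,[300,225])
draw(im,"side",(444,103.5),np.radians(-5),((-65,65),(-50,50)),0,10,k,[300,225])
draw(im,"side",(618,450),np.radians(24.1),((-50,50),(-55,55)),0,100,k,[300,225])
cv2.imwrite("pics/c4.png",im)
```

```text
bolts [[506.3 138.5  12. ]
 [497.9  61.4  12. ]
 [389.3  71.9  12. ]
 [395.8 147.4  12. ]] [447.3 104.8  12. ]
head [[491.9 119.1 157. ]
 [489.6  80.1 157. ]] [[387.9 129.7 157. ]
 [386.4  88.6 157. ]]
wide c [617.8 449.8 100. ]
label [[580.9 464.5 151.7]
 [609.5 403.7 151.7]
 [598.2 404.6 110.3]
 [571.5 465.3 110.3]]
plate top [[584.  475.5 157. ]
 [616.5 407.2 157. ]] [[582.8 477.2 155.7   3.8]
 [615.4 408.7 155.5   3.6]]
saw [[ 571.3  -32.2  170. ]
 [ 570.9 -119.1  170. ]] [[516.6 -15.7 490. ]
 [516.3 -80.7 490. ]]
```

View pics/c4.png

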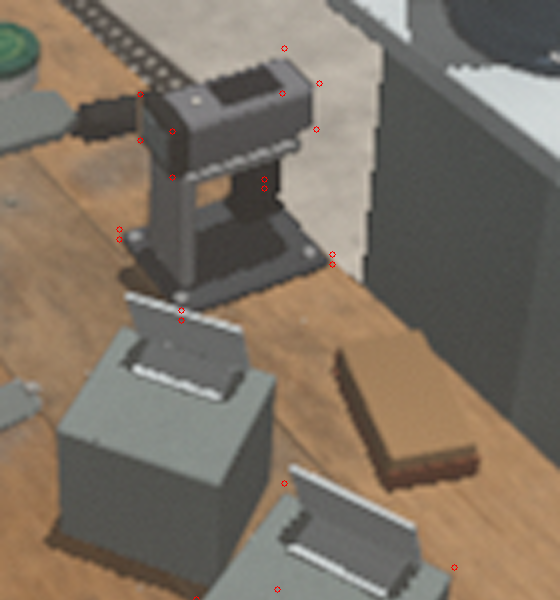

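```bash
cat >> h.py <<'E'
from scipy.spatial.transform import Rotation as Ro
def tool(yaw,pitch=0):  # tool x = -scanner x, tool y=scanner y, z=-scanner z
    S=Ro.from_euler("ZY",[yaw,pitch]).as_matrix();return S@np.diag([-1,1,-1.])
def need(p,R):
    o=manip.get_obs();q=o["orientation"];C=Ro.from_quat([q[1],q[2],q[3],q[0]]).as_matrix()
    print("pos",o["eef_pos"].round(1),"w",round(o["width"],1),"F",o["ft_force"].round(1),"t",round(o["clock"],2),"q",o["q"].round(2))
    print("shift in tool axes",(C.T@(np.array(p)-o["eef_pos"])).round(1),"in target axes",(R.T@(np.array(p)-o["eef_pos"])).round(1),"rotvec",Ro.from_matrix(C.T@R).as_rotvec().round(4))
SY=np.radians(-5.2)
E
python3 - <<'E'
from h import *
need([446.5,104,340],tool(SY))
need([446.5,104,340],tool(SY)@np.diag([-1,-1,1]))
E
```

```text
pos [190.8 594.5 238.7] w 87.2 F [-0.2  0.5 -0.5] t 0.1 q [ 1.08  0.53  1.43 -0.    1.18 -0.18]
shift in tool axes [-393.4 -389.  -100.7] in target axes [-299.1 -465.3 -101.3] rotvec [-0.0019 -0.0005 -0.22  ]
pos [190.8 594.5 238.7] w 87.2 F [-0.2  0.5 -0.5] t 0.1 q [ 1.08  0.53  1.43 -0.    1.18 -0.18]
shift in tool axes [-393.4 -389.  -100.7] in target axes [ 299.1  465.3 -101.3] rotvec [-8.0000e-04  2.8000e-03  2.9216e+00]
```

Units first: shifts go in units of 25 mm. So -25 mm is -1, -26 mm is -1.04.

```bash
echo '[[0, 0, -1, 0, 0, -0.055], [0, 0, -1, 0, 0, -0.055], [0, 0, -1, 0, 0, -0.055], [0, 0, -1.04, 0, 0, -0.055]]' | python3 drive.py 87 && echo '[[-0.28, -0.44, 0, 0, 0, 0], [-0.6, -0.92, 0, 0, 0, 0], [-0.6, -0.92, 0, 0, 0, 0], [-0.6, -0.92, 0, 0, 0, 0], [-0.6, -0.92, 0, 0, 0, 0], [-0.6, -0.92, 0, 0, 0, 0], [-0.6, -0.92, 0, 0, 0, 0], [-0.6, -0.92, 0, 0, 0, 0], [-0.6, -0.92, 0, 0, 0, 0], [-0.6, -0.92, 0, 0, 0, 0], [-0.6, -0.92, 0, 0, 0, 0], [-0.6, -0.92, 0, 0, 0, 0], [-0.6, -0.92, 0, 0, 0, 0], [-0.6, -0.92, 0, 0, 0, 0], [-0.6, -0.92, 0, 0, 0, 0], [-0.6, -0.92, 0, 0, 0, 0], [-0.6, -0.92, 0, 0, 0, 0], [-0.6, -0.92, 0, 0, 0, 0], [-0.6, -0.92, 0, 0, 0, 0], [-0.28, -0.44, 0, 0, 0, 0]]' | python3 drive.py
python3 - <<'E'
from h import *
need([446.5,104,240],tool(SY))
E
```

```text
clock: 0.43
eef_pos: [190.8, 594.5, 340.7]
orientation: [-0.001, 0.044, 0.999, -0.001]
ft_force: [0.1, -0.1, -0.6]
width: 86.9
grasp_force: 0.0
clock: 2.1
eef_pos: [435.2, 132.4, 339.9]
orientation: [-0.0, 0.047, 0.999, -0.001]
ft_force: [0.6, 0.8, -1.0]
width: 87.3
grasp_force: 0.0
pos [435.2 132.4 339.9] w 87.3 F [ 0.6  0.8 -1. ] t 2.1 q [ 0.05  0.17  1.7  -0.    1.27 -1.43]
shift in tool axes [-13.9 -27.1  99.9] in target axes [-13.8 -27.2  99.9] rotvec [-0.0014 -0.0002 -0.0029]
```

Converted, 25 mm is 1, 20 mm is 0.8.

```bash
echo '[[-0.28, -0.54, 0, 0, 0, 0], [-0.28, -0.54, 0, 0, 0, 0], [0, 0, 0.8, 0, 0, 0], [0, 0, 1, 0, 0, 0], [0, 0, 1, 0, 0, 0], [0, 0, 0.8, 0, 0, 0], [0, 0, 0.4, 0, 0, 0], [0, 0, 0, 0, 0, 0], [0, 0, 0, 0, 0, 0]]' | python3 drive.py
python3 - <<'E'
from h import *
need([446.5,104,140],tool(SY))
for n in("top","side"): cv2.imwrite(f"pics/{n}1.png",eyes.get_image(n))
a=cv2.imread("pics/top1.png")[210:310,260:380];b=cv2.imread("pics/side1.png")[180:310,290:420]
a=cv2.resize(a,(480,400),interpolation=2);b=cv2.resize(b,(400,400),interpolation=2)
cv2.imwrite("pics/c5.png",np.hstack([a[:,:400],b]))
print(proj("top",[[446.5,104,223]]),proj("side",[[446.5,104,223],[446.5,104,157]]))
E
```

```text
clock: 2.85
eef_pos: [445.1, 106.8, 239.8]
orientation: [-0.001, 0.046, 0.999, -0.0]
ft_force: [-0.4, 0.2, 0.6]
width: 86.9
grasp_force: 0.0
pos [445.1 106.8 239.8] w 86.9 F [-0.4  0.2  0.6] t 2.85 q [-0.01  0.3   1.83 -0.    1.01 -1.49]
shift in tool axes [-1.9 -2.6 99.8] in target axes [-1.6 -2.6 99.8] rotvec [-0.0003 -0.0024 -0.0005]
[[311.87589926 265.6271948 ]] [[357.10792822 228.21778584]
 [356.48048298 247.11166213]]
```

View pics/c5.png

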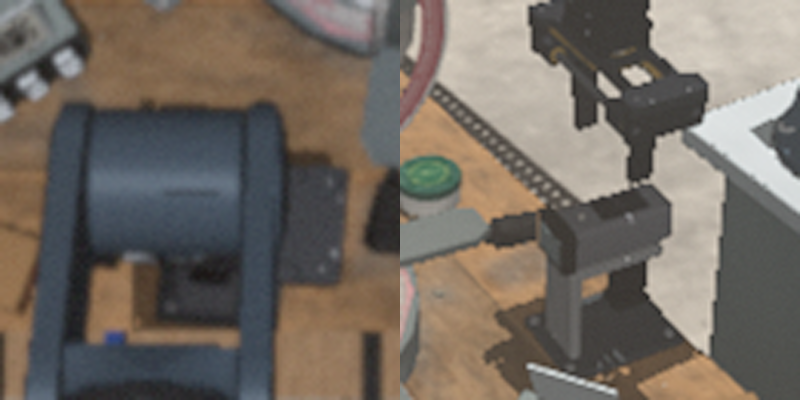

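Converted, 10 mm is 0.4, 7 mm is 0.28.

```bash
echo '[[-0.072, -0.104, 0.6, 0, 0, 0], [0, 0, 1, 0, 0, 0], [0, 0, 0.8, 0, 0, 0], [0, 0, 0.6, 0, 0, 0], [0, 0, 0.4, 0, 0, 0], [0, 0, 0.28, 0, 0, 0], [0, 0, 0.2, 0, 0, 0], [0, 0, 0.1, 0, 0, 0], [0, 0, 0, 0, 0, 0], [0, 0, 0, 0, 0, 0], [0, 0, 0, 0, 0, 0]]' | python3 drive.py
python3 - <<'E'
from h import *
need([446.5,104,140],tool(SY))
E
```

```text
clock: 3.87
eef_pos: [447.9, 104.2, 141.7]
orientation: [0.001, 0.045, 0.999, 0.0]
ft_force: [0.4, 0.2, -0.3]
width: 87.4
grasp_force: 0.0
pos [447.9 104.2 141.7] w 87.4 F [ 0.4  0.2 -0.3] t 3.87 q [-0.02  0.47  1.93 -0.    0.73 -1.5 ]
shift in tool axes [ 1.4 -0.3  1.6] in target axes [ 1.4 -0.3  1.7] rotvec [0.0001 0.0015 0.    ]
```

Good; close gently.

```bash
echo '[[0, 0, 0, 0, 0, 0], [0, 0, 0, 0, 0, 0], [0, 0, 0, 0, 0, 0], [0, 0, 0, 0, 0, 0], [0, 0, 0, 0, 0, 0], [0, 0, 0, 0, 0, 0], [0, 0, 0, 0, 0, 0], [0, 0, 0, 0, 0, 0], [0, 0, 0, 0, 0, 0], [0, 0, 0, 0, 0, 0]]' | python3 drive.py 40 30
python3 - <<'E'
from h import *
need([446.5,104,140],tool(SY))
E
```

```text
clock: 4.7
eef_pos: [447.4, 104.2, 141.1]
orientation: [-0.0, 0.045, 0.999, -0.0]
ft_force: [-0.1, 1.4, 0.7]
width: 48.0
grasp_force: 30.0
pos [447.4 104.2 141.1] w 48.0 F [-0.1  1.4  0.7] t 4.7 q [-0.02  0.47  1.93 -0.    0.73 -1.5 ]
shift in tool axes [ 0.9 -0.2  1.1] in target axes [ 0.9 -0.2  1.1] rotvec [-0. -0. -0.]
```

```bash
cat >> h.py <<'E'
TY=np.radians(24.5);TAG=np.array([589,435.3,131]);P=0.35
def scan(back=0,up=0):
    R=tool(TY,P);S=R@np.diag([-1,1,-1.])
    org=TAG-S@np.array([152+back,0,2.]) + [0,0,up]
    return org-R@np.array([0.9,0,5.1]),R
E
echo '[[0, 0, -0.16, 0, 0, 0], [0, 0, -0.32, 0, 0, 0], [0, 0, -0.6, 0, 0, 0], [0, 0, -0.8, 0, 0, 0], [0, 0, -0.8, 0, 0, 0], [0, 0, -0.8, 0, 0, 0], [0, 0, -0.8, 0, 0, 0], [0, 0, -0.6, 0, 0, 0], [0, 0, -0.24, 0, 0, 0], [0, 0, 0, 0, 0, 0]]' | python3 drive.py
python3 - <<'E'
from h import *
p,R=scan();print("scan tcp",p);p[2]=p[2]+60
need(p,R);need(p,tool(TY))
E
```

```text
clock: 5.53
eef_pos: [448.1, 104.2, 270.7]
orientation: [0.002, 0.045, 0.999, 0.0]
ft_force: [0.4, 0.1, -2.3]
width: 47.9
grasp_force: 30.0
scan tcp [460.80808334 376.87957783 185.72391412]
pos [448.1 104.2 270.7] w 47.9 F [ 0.4  0.1 -2.3] t 5.53 q [-0.02  0.26  1.79  0.    1.08 -1.5 ]
shift in tool axes [ 12.1 272.7  25. ] in target axes [-125.7  242.8  -19.3] rotvec [ 0.0901  0.3457 -0.5131]
pos [448.1 104.2 270.7] w 47.9 F [ 0.4  0.1 -2.3] t 5.53 q [-0.02  0.26  1.79  0.    1.08 -1.5 ]
shift in tool axes [ 12.1 272.7  25. ] in target axes [-124.7  242.8   24.9] rotvec [-0.0006  0.0036 -0.5183]
```

Converted, 1 mm is 0.04, 20 mm is 0.8.

```bash
echo '[[0.016, 0.32, 0, 0, 0, 0], [0.032, 0.64, 0, 0, 0, 0], [0.04, 0.8, 0.08, 0, 0, 0], [0.04, 0.8, 0.08, 0, 0, 0], [0.04, 0.8, 0.08, 0, 0, 0], [0.04, 0.8, 0.08, 0, 0, 0], [0.04, 0.8, 0.08, 0, 0, 0], [0.04, 0.8, 0.08, 0, 0, 0], [0.04, 0.8, 0.08, 0, 0, 0], [0.04, 0.8, 0.08, 0, 0, 0], [0.04, 0.8, 0.08, 0, 0, 0], [0.04, 0.8, 0.08, 0, 0, 0], [0.04, 0.8, 0.08, 0, 0, 0], [0.032, 0.64, 0.08, 0, 0, 0], [0.016, 0.32, 0, 0, 0, 0], [0, 0.16, 0, 0, 0, 0]]' | python3 drive.py && echo '[[0, 0, 0, 0, 0, -0.028], [0, 0, 0, 0, 0, -0.05], [0, 0, 0, 0, 0, -0.07], [0, 0, 0, 0, 0, -0.07], [0, 0, 0, 0, 0, -0.07], [0, 0, 0, 0, 0, -0.07], [0, 0, 0, 0, 0, -0.07], [0, 0, 0, 0, 0, -0.05], [0, 0, 0, 0, 0, -0.04], [0, 0, 0, 0, 0.02, 0], [0, 0, 0, 0, 0.05, 0], [0, 0, 0, 0, 0.07, 0], [0, 0, 0, 0, 0.07, 0], [0, 0, 0, 0, 0.07, 0], [0, 0, 0, 0, 0.05, 0], [0, 0, 0, 0, 0.02, 0], [0, 0, 0, 0, 0, 0], [0, 0, 0, 0, 0, 0]]' | python3 drive.py
python3 - <<'E'
from h import *
need(*scan())
E
```

```text
clock: 6.87
eef_pos: [458.0, 377.3, 243.7]
orientation: [-0.001, 0.045, 0.999, -0.001]
ft_force: [-1.4, -0.5, -3.1]
width: 47.8
grasp_force: 30.0
clock: 8.37
eef_pos: [458.7, 375.8, 244.6]
orientation: [-0.17, -0.208, 0.962, -0.037]
ft_force: [-0.1, -0.0, -2.5]
width: 48.1
grasp_force: 30.0
pos [458.7 375.8 244.6] w 48.1 F [-0.1 -0.  -2.5] t 8.37 q [ 0.49  0.63  1.27  0.02  1.59 -1.51]
shift in tool axes [-22.4   0.1  54.5] in target axes [-22.4   0.1  54.5] rotvec [ 0.0001 -0.0001 -0.001 ]
```

Converted, 6.8 mm is 0.272, -2.8 mm is -0.112.

```bash
echo '[[-0.056, 0, 0.136, 0, 0, 0], [-0.112, 0, 0.272, 0, 0, 0], [-0.112, 0, 0.272, 0, 0, 0], [-0.112, 0, 0.272, 0, 0, 0], [-0.112, 0, 0.272, 0, 0, 0], [-0.112, 0, 0.272, 0, 0, 0], [-0.112, 0, 0.272, 0, 0, 0], [-0.112, 0, 0.272, 0, 0, 0], [-0.056, 0, 0.14, 0, 0, 0], [0, 0, 0, 0, 0, 0], [0, 0, 0, 0, 0, 0]]' | python3 drive.py
python3 - <<'E'
from h import *
need(*scan())
for n in("top","side"): cv2.imwrite(f"pics/{n}2.png",eyes.get_image(n))
a=cv2.imread("pics/top2.png")[170:270,170:270];b=cv2.imread("pics/side2.png")[220:340,310:430]
cv2.imwrite("pics/c6.png",np.hstack([cv2.resize(x,(400,400),interpolation=2) for x in(a,b)]))
E
```

```text
clock: 9.28
eef_pos: [460.9, 377.2, 185.9]
orientation: [-0.17, -0.209, 0.962, -0.037]
ft_force: [-0.5, -1.3, -2.9]
width: 47.9
grasp_force: 30.0
pos [460.9 377.2 185.9] w 47.9 F [-0.5 -1.3 -2.9] t 9.28 q [ 0.49  0.69  1.31  0.02  1.48 -1.52]
shift in tool axes [ 0.1 -0.3  0.2] in target axes [ 0.1 -0.3  0.2] rotvec [ 0.0001 -0.0006 -0.0004]
```

View pics/c6.png

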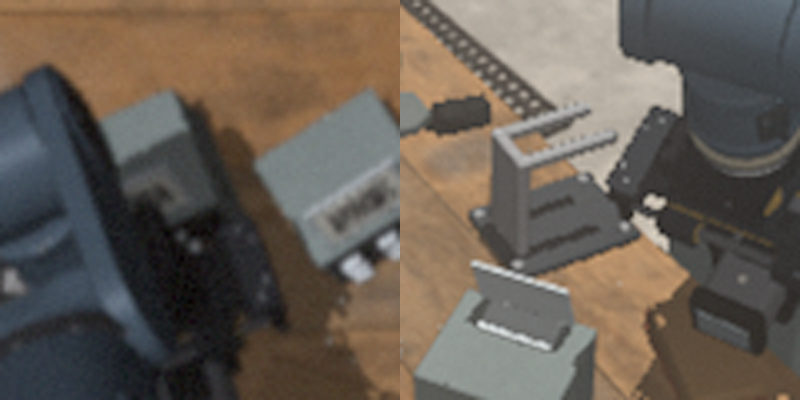

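Run:
```python
from h import *
np.set_printoptions(precision=1,suppress=True)
R=tool(TY,P);S=R@np.diag([-1,1,-1.]);p,_=scan();org=p+R@[.9,0,5.1]
print("window pred",proj("side",org+S@[62,0,2]))
print("tag top corners pred",proj("side",[TAG+S@[0,39,28],TAG+S@[0,-39,28]]),"obs",s([[313,393],[220,350]]))
im=cv2.imread("pics/side2.png")[285:335,390:440];g=cv2.cvtColor(im,6)
Y=np.array([[np.cos(SY),-np.sin(SY)],[np.sin(SY),np.cos(SY)]])
for x,y in((-46,28),(-46,16),(-46,-16),(-46,-28)):print("prong end",proj("side",np.r_[[446.5,104]+Y@[x,y],115]))
```

```text
window pred [[405.8 319. ]]
tag top corners pred [[402.9 354.2]
 [371.5 339. ]] obs [[404.  355.7]
 [373.  341.3]]
prong end [[374.7 259.4]]
prong end [[372.5 257.1]]
prong end [[366.9 251.1]]
prong end [[364.9 248.9]]
```

Run:
```python
from h import *
np.set_printoptions(precision=1,suppress=True)
R=tool(TY,P);S=R@np.diag([-1,1,-1.]);p,_=scan();org=p+R@[.9,0,5.1]
k=10;o=np.array([380,275]);im=cv2.resize(cv2.imread("pics/side2.png")[275:335,380:460],None,fx=k,fy=k,interpolation=2)
C=[(62,0,2)]+[(x,y,z) for x in(60,-60) for y in(24,-24) for z in(21,-21)]
for i,c in enumerate(C):
    q=proj("side",org+S@np.array(c))[0]+[1.2,2];q=((q-o+.5)*k-.5).round().astype(int)
    cv2.circle(im,tuple(map(int,q)),5,(0,0,255),2);cv2.putText(im,str(i),tuple(map(int,q)),0,.6,(0,255,255),1)
cv2.imwrite("pics/c7.png",im)
```

```text
(no output)
```

View pics/c7.png

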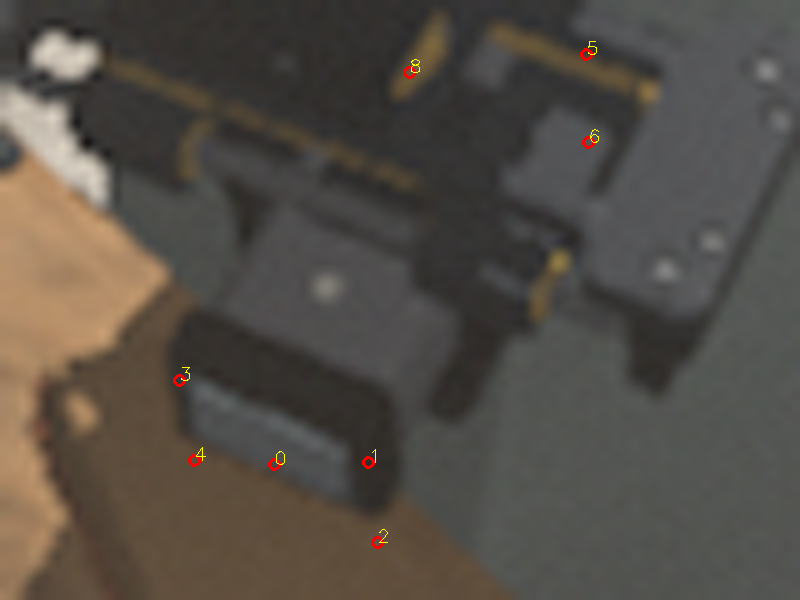

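Run:
```python
from h import *
np.set_printoptions(precision=1,suppress=True)
R=tool(SY);p=np.array([445.1,106.8,239.8])
for y in(43.5,58.5,-43.5,-58.5): print("c5 tip",y,[proj("side",p+R@[x,y,17])[0].round(1) for x in(-9.5,9.5)])
R=tool(TY,P);p=np.array([460.9,377.2,185.9])
for y in(24,39): print("c7 tip",y,[((proj("side",p+R@[x,y,z])[0]-[380,275])*10).round() for x in(-9.5,9.5) for z in (17,-10)])
S=R@np.diag([-1,1,-1.]);org=p+R@[.9,0,5.1]
print([(n,((proj("side",org+S@np.array(n))[0]-[380,275])*10).round()) for n in((62,0,2),(45,0,21),(60,-27,21),(60,27,21),(45,-27,21),(45,27,21))])
im=cv2.imread("pics/side1.png");print(im.shape)
```

```text
c5 tip 43.5 [array([363.1, 237.7]), array([369.1, 235.8])]
c5 tip 58.5 [array([365.9, 240.7]), array([372. , 238.7])]
c5 tip -43.5 [array([347.6, 221.7]), array([353.4, 220. ])]
c5 tip -58.5 [array([345. , 219.1]), array([350.8, 217.4])]
c7 tip 24 [array([450., 331.]), array([446., 277.]), array([483., 267.]), array([480., 212.])]
c7 tip 39 [array([509., 355.]), array([506., 301.]), array([542., 291.]), array([540., 236.])]
[((62, 0, 2), array([259., 440.])), ((45, 0, 21), array([286., 344.])), ((60, -27, 21), array([152., 351.])), ((60, 27, 21), array([365., 443.])), ((45, -27, 21), array([181., 299.])), ((45, 27, 21), array([393., 390.]))]
(480, 640, 3)
```

Units first: shifts go in units of 25 mm. So -6.8 mm is -0.272, -3.4 mm is -0.136.

```bash
echo '[[0, 0, 0, 0, 0, 0], [0, 0, 0, 0, 0, 0], [0, 0, 0, 0, 0, 0], [0, 0, 0, 0, 0, 0], [0, 0, 0, 0, 0, 0], [0, 0, 0, 0, 0, 0], [0, 0, 0, 0, 0, 0], [0, 0, 0, 0, 0, 0], [0, 0, 0, 0, 0, 0], [0, 0, 0, 0, 0, 0], [0, 0, 0, 0, 0, 0], [0, 0, 0, 0, 0, 0], [0, 0, 0, 0, 0, 0], [0, 0, 0, 0, 0, 0], [0, 0, 0, 0, 0, 0], [0, 0, 0, 0, 0, 0], [0, 0, 0, 0, 0, 0], [0, 0, 0, 0, 0, 0]]' | python3 drive.py && echo '[[0.056, 0, -0.136, 0, 0, 0], [0.112, 0, -0.272, 0, 0, 0], [0.112, 0, -0.272, 0, 0, 0], [0.112, 0, -0.272, 0, 0, 0], [0.112, 0, -0.272, 0, 0, 0], [0.112, 0, -0.272, 0, 0, 0], [0.112, 0, -0.272, 0, 0, 0], [0.112, 0, -0.272, 0, 0, 0], [0.112, 0, -0.272, 0, 0, 0], [0.112, 0, -0.272, 0, 0, 0], [0.112, 0, -0.272, 0, 0, 0], [0.112, 0, -0.272, 0, 0, 0], [0.056, 0, -0.136, 0, 0, 0], [0, 0, 0, 0, 0, 0]]' | python3 drive.py && echo '[[0, 0, 0, 0, -0.02, 0], [0, 0, 0, 0, -0.05, 0], [0, 0, 0, 0, -0.07, 0], [0, 0, 0, 0, -0.07, 0], [0, 0, 0, 0, -0.07, 0], [0, 0, 0, 0, -0.05, 0], [0, 0, 0, 0, -0.02, 0], [0, 0, 0, 0, 0, 0.028], [0, 0, 0, 0, 0, 0.05], [0, 0, 0, 0, 0, 0.07], [0, 0, 0, 0, 0, 0.07], [0, 0, 0, 0, 0, 0.07], [0, 0, 0, 0, 0, 0.07], [0, 0, 0, 0, 0, 0.07], [0, 0, 0, 0, 0, 0.05], [0, 0, 0, 0, 0, 0.04], [0, 0, 0, 0, 0, 0], [0, 0, 0, 0, 0, 0]]' | python3 drive.py
python3 - <<'E'
from h import *
need([447.4,104.2,270],tool(SY))
E
```

```text
clock: 10.88
eef_pos: [460.9, 377.2, 186.2]
orientation: [-0.17, -0.209, 0.962, -0.037]
ft_force: [-0.2, 0.9, -3.2]
width: 47.8
grasp_force: 30.0
clock: 12.05
eef_pos: [458.1, 376.0, 275.5]
orientation: [-0.169, -0.209, 0.963, -0.037]
ft_force: [-0.6, 0.3, -1.8]
width: 47.5
grasp_force: 30.0
clock: 13.55
eef_pos: [457.0, 375.4, 273.9]
orientation: [-0.001, 0.045, 0.999, -0.0]
ft_force: [0.2, 0.1, -2.3]
width: 47.4
grasp_force: 30.0
pos [457.  375.4 273.9] w 47.4 F [ 0.2  0.1 -2.3] t 13.55 q [ 0.5   0.45  1.48 -0.    1.22 -0.98]
shift in tool axes [ -14.7 -271.     4.1] in target axes [ -15.  -271.     3.9] rotvec [-0.0008 -0.0011  0.0011]
```

Converted, -1 mm is -0.04, -20 mm is -0.8.

```bash
echo '[[-0.016, -0.32, 0, 0, 0, 0], [-0.032, -0.64, 0, 0, 0, 0], [-0.04, -0.8, 0, 0, 0, 0], [-0.04, -0.8, 0, 0, 0, 0], [-0.04, -0.8, 0, 0, 0, 0], [-0.04, -0.8, 0, 0, 0, 0], [-0.04, -0.8, 0, 0, 0, 0], [-0.04, -0.8, 0, 0, 0, 0], [-0.04, -0.8, 0, 0, 0, 0], [-0.04, -0.8, 0, 0, 0, 0], [-0.04, -0.8, 0, 0, 0, 0], [-0.04, -0.8, 0, 0, 0, 0], [-0.04, -0.8, 0, 0, 0, 0], [-0.04, -0.64, 0, 0, 0, 0], [-0.04, -0.32, 0, 0, 0, 0], [-0.04, -0.12, 0, 0, 0, 0], [0, 0, 0, 0, 0, 0], [0, 0, 0, 0, 0, 0]]' | python3 drive.py
python3 - <<'E'
from h import *
need([447.4,104.2,240],tool(SY))
E
```

```text
clock: 15.05
eef_pos: [448.3, 104.9, 274.4]
orientation: [0.0, 0.045, 0.999, 0.0]
ft_force: [0.1, 1.0, -2.9]
width: 47.8
grasp_force: 30.0
pos [448.3 104.9 274.4] w 47.8 F [ 0.1  1.  -2.9] t 15.05 q [-0.01  0.26  1.79  0.    1.1  -1.49]
shift in tool axes [ 0.8 -0.8 34.4] in target axes [ 0.8 -0.7 34.4] rotvec [ 0.0006  0.0002 -0.    ]
```

```bash
echo '[[0.024, -0.024, 0.32, 0, 0, 0], [0, 0, 0.4, 0, 0, 0], [0, 0, 0.4, 0, 0, 0], [0, 0, 0.24, 0, 0, 0], [0, 0, 0, 0, 0, 0], [0, 0, 0, 0, 0, 0], [0, 0, 0, 0, 0, 0]]' | python3 drive.py
python3 - <<'E'
from h import *
for i in range(3): need([447.4,104.2,141.1],tool(SY)); eyes.get_image("side")
E
```

```text
clock: 15.63
eef_pos: [447.9, 104.2, 240.5]
orientation: [0.0, 0.045, 0.999, 0.0]
ft_force: [-0.6, 0.4, -2.7]
width: 47.6
grasp_force: 30.0
pos [447.9 104.2 240.5] w 47.6 F [-0.6  0.4 -2.7] t 15.63 q [-0.02  0.3   1.83  0.    1.01 -1.5 ]
shift in tool axes [ 0.5 -0.1 99.4] in target axes [ 0.5 -0.1 99.4] rotvec [0.0001 0.0006 0.0005]
pos [448.  104.2 240.7] w 47.6 F [ 0.4  0.3 -3.2] t 15.68 q [-0.02  0.3   1.83  0.    1.01 -1.5 ]
shift in tool axes [ 0.7 -0.  99.6] in target axes [ 0.6 -0.  99.6] rotvec [0.0001 0.001  0.0004]
pos [448.  104.1 240.8] w 47.6 F [ 0.4  0.2 -2.6] t 15.73 q [-0.02  0.3   1.83  0.    1.01 -1.5 ]
shift in tool axes [ 0.7  0.  99.7] in target axes [ 0.6  0.  99.7] rotvec [0.0001 0.0013 0.0003]
```

```bash
echo '[[0.02, 0, 0.16, 0, 0, 0], [0, 0, 0.32, 0, 0, 0], [0, 0, 0.32, 0, 0, 0], [0, 0, 0.32, 0, 0, 0], [0, 0, 0.32, 0, 0, 0], [0, 0, 0.24, 0, 0, 0], [0, 0, 0.16, 0, 0, 0], [0, 0, 0, 0, 0, 0]]' | python3 drive.py && echo '[[0, 0, 0.24, 0, 0, 0], [0, 0, 0.32, 0, 0, 0], [0, 0, 0.32, 0, 0, 0], [0, 0, 0.32, 0, 0, 0], [0, 0, 0.24, 0, 0, 0], [0, 0, 0.2, 0, 0, 0], [0, 0, 0.12, 0, 0, 0], [0, 0, 0.08, 0, 0, 0], [0, 0, 0, 0, 0, 0], [0, 0, 0, 0, 0, 0], [0, 0, 0, 0, 0, 0]]' | python3 drive.py
python3 - <<'E'
from h import *
need([447.4,104.2,141.1],tool(SY))
E
```

```text
clock: 16.45
eef_pos: [446.4, 104.0, 193.2]
orientation: [-0.001, 0.045, 0.999, -0.0]
ft_force: [0.0, 0.6, -2.0]
width: 47.7
grasp_force: 30.0
clock: 17.37
eef_pos: [447.3, 104.0, 148.6]
orientation: [0.0, 0.045, 0.999, 0.0]
ft_force: [-0.6, -0.3, -3.4]
width: 47.8
grasp_force: 30.0
pos [447.3 104.  148.6] w 47.8 F [-0.6 -0.3 -3.4] t 17.37 q [-0.02  0.46  1.93 -0.    0.75 -1.5 ]
shift in tool axes [-0.   0.2  7.5] in target axes [-0.   0.2  7.5] rotvec [ 0.0001  0.0007 -0.    ]
```

Converted, 2 mm is 0.08, 1 mm is 0.04.

```bash
echo '[[0, 0, 0.08, 0, 0, 0], [0, 0, 0.08, 0, 0, 0], [0, 0, 0.04, 0, 0, 0], [0, 0, 0.04, 0, 0, 0], [0, 0, 0.02, 0, 0, 0], [0, 0, 0, 0, 0, 0], [0, 0, 0, 0, 0, 0], [0, 0, 0, 0, 0, 0]]' | python3 drive.py
echo '[[0, 0, 0.02, 0, 0, 0], [0, 0, 0.02, 0, 0, 0], [0, 0, 0, 0, 0, 0], [0, 0, 0, 0, 0, 0], [0, 0, 0, 0, 0, 0]]' | python3 drive.py
```

```text
clock: 18.03
eef_pos: [447.1, 104.0, 141.9]
orientation: [0.0, 0.045, 0.999, -0.0]
ft_force: [0.5, 0.4, -2.8]
width: 48.0
grasp_force: 30.0
clock: 18.45
eef_pos: [447.2, 104.0, 141.0]
orientation: [0.0, 0.045, 0.999, -0.0]
ft_force: [-1.0, -0.4, 1.0]
width: 47.5
grasp_force: 30.0
```

Converted, -25 mm is -1, 25 mm is 1.

```bash
echo '[[0, 0, 0, 0, 0, 0], [0, 0, 0, 0, 0, 0], [0, 0, 0, 0, 0, 0], [0, 0, 0, 0, 0, 0], [0, 0, 0, 0, 0, 0], [0, 0, 0, 0, 0, 0], [0, 0, 0, 0, 0, 0], [0, 0, 0, 0, 0, 0], [0, 0, 0, 0, 0, 0], [0, 0, 0, 0, 0, 0]]' | python3 drive.py 87 && echo '[[0, 0, -0.16, 0, 0, 0], [0, 0, -0.4, 0, 0, 0], [0, 0, -0.8, 0, 0, 0], [0, 0, -1, 0, 0, 0], [0, 0, -1, 0, 0, 0], [0, 0, -1, 0, 0, 0], [0, 0, -1, 0, 0, 0], [0, 0, -0.8, 0, 0, 0], [0, 0, -0.4, 0, 0, 0], [0, 0, 0, 0, 0, 0], [0, 0, 0, 0, 0, 0]]' | python3 drive.py && echo '[[0, 0.4, 0, 0, 0, 0], [0, 0.8, 0, 0, 0, 0], [0, 1, 0, 0, 0, 0], [0, 1, 0, 0, 0, 0], [0, 1, 0, 0, 0, 0], [0, 1, 0, 0, 0, 0], [0, 1, 0, 0, 0, 0], [0, 1, 0, 0, 0, 0], [0, 0.8, 0, 0, 0, 0], [0, 0.4, 0, 0, 0, 0], [0, 0, 0, 0, 0, 0], [0, 0, 0, 0, 0, 0]]' | python3 drive.py
python3 - <<'E'
from h import *
for n in("top","side"): cv2.imwrite(f"pics/{n}3.png",eyes.get_image(n))
a=np.hstack([cv2.imread(f"pics/top{i}.png")[235:300,285:350] for i in(0,3)]);b=np.hstack([cv2.imread(f"pics/side{i}.png")[230:305,325:385] for i in(0,3)])
cv2.imwrite("pics/c8.png",np.vstack([cv2.resize(a,(600,300),interpolation=2),cv2.resize(b,(600,300),interpolation=2)]))
E
```

```text
clock: 19.28
eef_pos: [447.1, 104.0, 140.8]
orientation: [0.0, 0.045, 0.999, 0.0]
ft_force: [0.2, 0.4, 1.2]
width: 87.0
grasp_force: 0.0
clock: 20.2
eef_pos: [447.0, 104.0, 305.3]
orientation: [0.001, 0.045, 0.999, 0.0]
ft_force: [-0.1, 0.7, 0.4]
width: 87.0
grasp_force: 0.0
clock: 21.2
eef_pos: [465.3, 313.0, 303.6]
orientation: [-0.001, 0.045, 0.999, -0.001]
ft_force: [0.4, 0.4, -0.2]
width: 87.2
grasp_force: 0.0
```

View pics/c8.png

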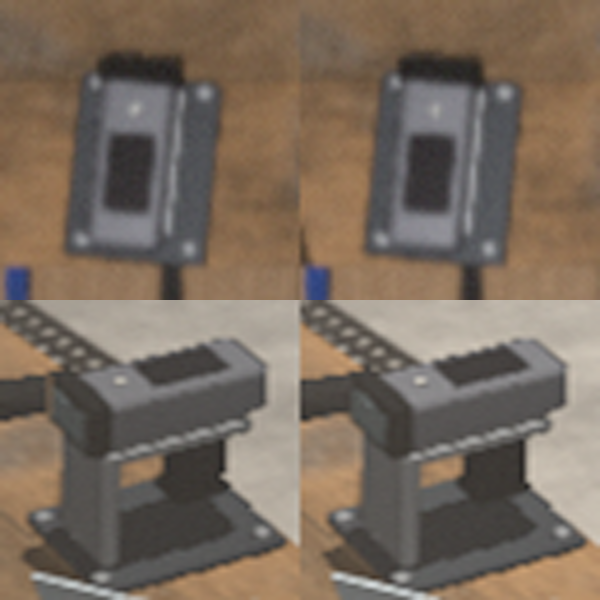

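The scanner hangs in the fork exactly as before (before at left, after at right, matching in both views), and the gripper is clear.

```bash
python3 -c "
from station import manip, eyes, workorder
print(workorder.finish_job())"
```

```text
the job is handed in; nothing more can be done
None
```

I held the scanner squarely at the two-drawer cabinet's tag, window about 90 mm away, for about 1.5 s, then lowered it back into the fork as it was and handed the job in at about 21 s; no verdict came back.

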